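# Move the tall setting plate from the slotted rack to the bench pocket

### The arm

A 6-joint arm with a two-finger parallel gripper is mounted at the origin on the work surface. World frame = base frame: x ahead of the robot, y to its left, z up, the work surface at z = 0. Lengths are in m, angles in rad, forces in N, time in s.
With the tool pointing down it reaches from about 0.35 to 0.975 m from the base axis. Payload 17.4 kg.
Tool frame: the origin (TCP) lies on the centre line of the jaws, within the pads' length; the fingertips stand manip.tip_reach ahead of it and the grasp point (between the pads) is the TCP (manip.tip_reach is the distance from the TCP to the fingertips, in m); z points along the fingers, y is the direction in which the jaws open and shut (so a half turn about z gives the same grasp; the last joint's range is limited). The gripper opens to 85 mm and grips with 20 to 120 N. Pads are 22 mm wide; open, the fingers measure 114 mm over their backs; the gripper's body (76 mm by 85 mm) begins 54 mm behind the grasp point. The pads swing forward as they close: fully open they stand 13 mm farther back than shut.
Start: joints at [1.305, 0.116, 1.442, -0, 1.584, -0.038], TCP at [0.152, 0.658, 0.25] pointing down, gripper open.
Joint ranges: [-2.83, 2.83], [-0.83, 2.19], [0.07, 2.5], [-1.14, 4.28], [0.01, 3], [-2.97, 2.97]. Speed limits (rad/s): [1.89, 1.89, 2.22, 3.14, 3.14, 3.14].

### API

Orientations are given as a unit quaternion [w, x, y, z].
In Python, from station import observe, cams, order, manip gives the robot as it stands.
- The arm moves only by the tool send_rows, never from a script. Its argument "steps" is a list of rows, each an object with "slide": the shift along the tool's x, y, z in cm, a list of three; "rotation": the turn, a rotation vector about the tool's x, y, z in rad, a list of three; "jaw": the opening, from 0 (shut) to 1 (fully open). In form: [{"slide": [x, y, z], "rotation": [ax, ay, az], "jaw": jaw}, ...]. A call has 1 to 20 rows; each row shifts and turns the pose as measured when the row begins, along the tool's axes as they then stand; what a row does not reach is not made up. A row lasts 1/10 s, in which the tool goes at most 50 mm and 8.59 degrees, less where a joint would pass 70% of its speed; a pose out of reach is approached as far as the arm can. A call with a gripper value outside its range is refused whole. The fingers move at their own pace and stop on an object; the grip force is fixed at half the most. Time passes only in rows, so rows that do not move let the fingers close. It gives the time, the measured TCP pose, the force and the opening at its end, in the units of the state.
- observe(): the state, without advancing time (a new reading comes with each control period).
- cams.get_image(name): name is "scene" or "top" or "wrist"; returns a dict with "frame" (420x560x3 uint8, red, green, blue), "mtx" (3x3 intrinsics, pixels), "world_from_camera" (4x4, takes a point from camera to world coordinates). Camera axes: x right, y down, z forward; pixel columns grow to the right and rows downward; lengths in m; the calibration is good to about 2 mm. A picture is of the moment at which its call begins. There is no depth.
- order.job_done(): hands the job in, once; it reports no verdict.
The state is a dict: "t": time; "q": joint angles; "dq": joint speeds; "joint_torque": joint torques, N m; "tool_pos": TCP position; "orientation": TCP orientation; "wrist_force": force on the tool from outside, world axes, zero at the start; "ft_torque": the same for the moment, N m; "grip_width": finger opening in m.
Only numpy, scipy, OpenCV 4.12 (cv2) and the standard library are available. Lean on these libraries where they do the work, as an engineer would, in place of code of your own. Each camera call takes 0.05 s, during which the arm holds its last target.

### The job

Slide the tall aluminium setting plate up out of its slot in the grey rack and stand it, upright and the same way up, in the narrow open steel pocket on the bench: lower it gently right to the bottom and let go (it may lean on the pocket's wall). Leave the two low plates in their slots in the rack.

Things in the scene. Friction and masses are not known exactly. Their poses are not given: they have to be found in the camera images.
- tall_plate: Tallest of three bare aluminium plates standing on edge in the rack; the only one with a window (40 x 40 mm, 45 to 85 mm above its lower edge). 8 mm thick along its own x, 110 wide along y, 140 high along z (up); 0.2 to 0.4 kg. Origin: centre of its lower edge. Grip it across its thickness at the top edge. It starts with its lower 43 mm in one of three slots (any of them), free to slide straight up.
- notched_plate: Low plate, stays in the rack: 8 mm thick along x, 110 wide (y), 85 high, a notch 30 wide, 25 deep in its upper edge. Origin and axes as the tall plate. The rack: painted grey, fixed to the bench, 170 (along the plates' x) by 136 mm; three parallel slots 60 mm apart along x, each 11 mm wide; slot floors 12 mm, tops 55 mm above the bench.
- stepped_plate: Low aluminium plate to be left in the rack: 8 mm thick along x, 110 wide along y, 85 high, upper 25 mm stepped in to a 50 mm wide tongue in the middle. Origin: centre of its lower edge, axes as the tall plate.
- pocket: Narrow open-topped dark steel pocket screwed to the bench, empty. Inside 34 mm along its own x and 150 mm along its y; walls 4 mm thick; inner floor 6 mm and rim 86 mm above the bench; foot 74 by 190 mm. Origin: centre of its underside, on the bench. The plate goes in with its 110 mm width along the pocket's y.
There are look-alikes about, which are no part of the job. Several things have the shape of the pocket; the one meant has the colours described above.

How it is judged:
On the way:
1. the tall plate is drawn up clear of its slot, upright (height (world z) of tall_plate above 0.06 m and angle between tall_plate's own z axis and vertical below 0.35 rad), for 0.1 s.
At the end, for the whole second after the job is handed in: The tall plate stands at rest on the pocket's floor (lower edge less than 10 mm above it), between its walls, leaning less than about 28 degrees; both low plates stand in their slots, within 20 mm of where they began (x of tall_plate in the frame of pocket between -0.017 and 0.017 m and y of tall_plate in the frame of pocket between -0.025 and 0.025 m and z of tall_plate in the frame of pocket below 0.016 m and angle between tall_plate's own z axis and vertical below 0.5 rad and linear speed of tall_plate below 0.02 m/s and distance of each of notched_plate, stepped_plate from where it was at the start of the episode below 0.02 m and angle between each of notched_plate, stepped_plate's own z axis and vertical below 0.2 rad); the robot touches nothing.
It fails at once if a low plate is pulled up or knocked out of its place (distance of any of notched_plate, stepped_plate from where it was at the start of the episode above 0.03 m).
It fails at once if the tall plate is dropped into the pocket (faster than 0.7 m/s below its rim) (horizontal distance between tall_plate and pocket below 0.08 m and height (world z) of tall_plate below 0.086 m and linear speed of tall_plate above 0.7 m/s).
It also fails if it takes over 45 s, if anything falls off the work surface, if the arm or the gripper's body presses on something with over 40 N, if the wrist force passes 120 N, or if a joint passes its speed limit or range.

## Working session

There is one attempt and no reset: what is moved stays moved. The work goes in short steps, Python scripts to look and compute and a tool call to move; the robot and the scene stay as the last step left them, time stands still between calls to the robot, and variables do not carry over. Pictures are saved under pics/ and viewed, and the job is handed in when it is done.

Besides the shell and the picture viewer there is one more tool, called after "Call:" as name([rows], argument=value, ...), one row to a line, values as JSON. send_rows: Moves the arm, as the interface text tells. Its arguments: {"type":"object","properties":{"steps":{"type":"array","items":{"type":"object","properties":{"slide":{"type":"array","items":{"type":"number"}},"rotation":{"type":"array","items":{"type":"number"}},"jaw":{"type":"number"}}}}},"required":["steps"]}

```bash
mkdir -p pics; ls
python3 - <<'E'
from station import observe,cams,order,manip
import cv2
print(observe()); print(manip.tip_reach)
for n in ["scene","top","wrist"]:
    r=cams.get_image(n); cv2.imwrite(f"pics/{n}0.png",r["frame"][:,:,::-1]); print(n,r["mtx"],r["world_from_camera"])
E
```

```text
pics
{'t': 0.0, 'q': array([ 1.30521100e+00,  1.16503537e-01,  1.44226614e+00,  1.78808009e-05,
        1.58398280e+00, -3.77878442e-02]), 'dq': array([-0.0009768 ,  0.00174495, -0.00065067, -0.00266194,  0.0020479 ,
       -0.00142544]), 'joint_torque': array([ 8.35802894e-05, -7.31994152e+01, -6.32484555e+01, -7.51543075e-05,
        6.38509417e-03, -7.02259558e-05]), 'tool_pos': array([0.15239031, 0.65740652, 0.24954978]), 'orientation': array([-9.64642687e-05,  1.13652502e-01,  9.93520394e-01, -5.71897802e-04]), 'wrist_force': array([-0.24776587,  0.51055221,  1.00355933]), 'ft_torque': array([ 0.01125351,  0.02863228, -0.02468747]), 'grip_width': 0.08531547474337228}
0.019
scene [[487.00947638   0.         288.74484908]
 [  0.         487.00947638 204.20066731]
 [  0.           0.           1.        ]] [[ 2.48883802e-01  7.82916437e-01 -5.70174277e-01  1.12769220e+00]
 [ 9.68533346e-01 -2.01120762e-01  1.46606948e-01 -1.50889382e-01]
 [ 1.07104033e-04 -5.88720895e-01 -8.08336376e-01  8.15790487e-01]
 [ 0.00000000e+00  0.00000000e+00  0.00000000e+00  1.00000000e+00]]
top [[488.65361636   0.         274.12944113]
 [  0.         488.65361636 213.2653745 ]
 [  0.           0.           1.        ]] [[ 0.00793396 -0.99263139  0.12091306  0.46437657]
 [-0.99938257 -0.01200997 -0.0330189  -0.00310345]
 [ 0.03422776 -0.12057643 -0.9921138   0.98518145]
 [ 0.          0.          0.          1.        ]]
wrist [[297.68967404   0.         279.10310427]
 [  0.         297.68967404 210.76972812]
 [  0.           0.           1.        ]] [[ 2.25788711e-01  9.25528569e-01  3.04000536e-01  7.48933025e-02]
 [ 9.74176243e-01 -2.14408984e-01 -7.07773677e-02  6.75482555e-01]
 [-3.26029686e-04  3.12130830e-01 -9.50039072e-01  3.72670158e-01]
 [ 0.00000000e+00  0.00000000e+00  0.00000000e+00  1.00000000e+00]]
```

View pics/scene0.png

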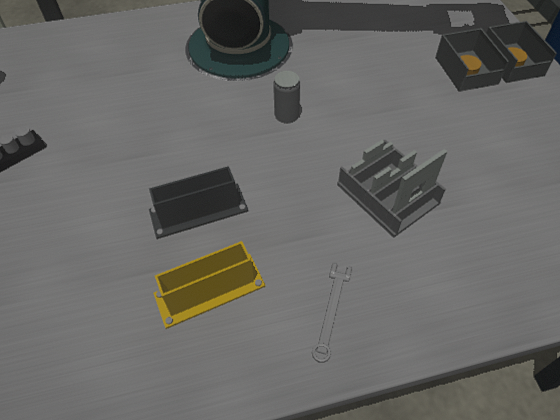

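View pics/top0.png

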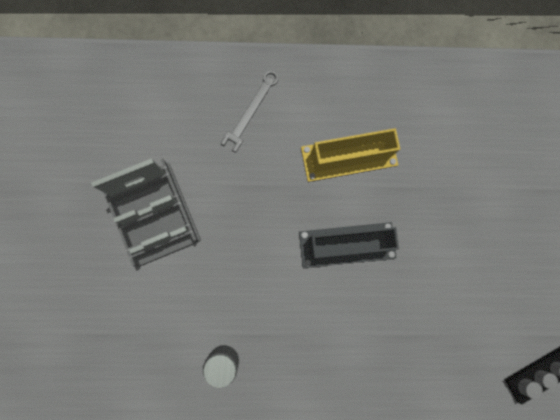

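View pics/wrist0.png

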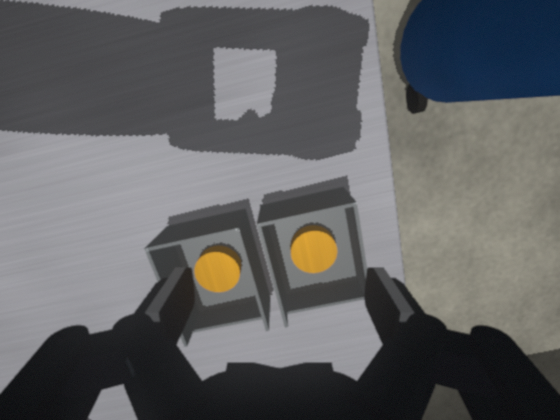

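The scene view shows the rack at about (392,187), with the tall windowed plate at (422,180). The dark steel pocket is at (198,200) and the yellow look-alike at (210,283). In the top view these are the plate (130,178), dark pocket (348,244) and yellow (350,155).

Candidates, by top-view pixel:
- **Plate:** the windowed plate (130,178), the middle notched or stepped plate (147,210), and the lower low plate (158,242). I choose the windowed one.
- **Pocket:** dark (348,244) or yellow (350,155). I choose the dark one.

I'll check both in close crops.

Run:
```python
import cv2,numpy as np
t=cv2.imread("pics/top0.png"); s=cv2.imread("pics/scene0.png")
a=cv2.resize(t[145:275,85:215],(400,400),interpolation=cv2.INTER_CUBIC)
b=cv2.resize(t[205:285,290:410],(400,267),interpolation=cv2.INTER_CUBIC)
c=cv2.resize(s[130:240,330:455],(400,352),interpolation=cv2.INTER_CUBIC)
d=cv2.resize(s[160:240,140:255],(400,278),interpolation=cv2.INTER_CUBIC)
o=np.zeros((680,800,3),np.uint8)
o[:400,:400]=a;o[:352,400:]=c;o[400:667,:400]=b;o[400:678,400:]=d
cv2.imwrite("pics/crop.png",cv2.convertScaleAbs(o[:,:],alpha=1.4)[:600])
```

```text
(no output)
```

View pics/crop.png

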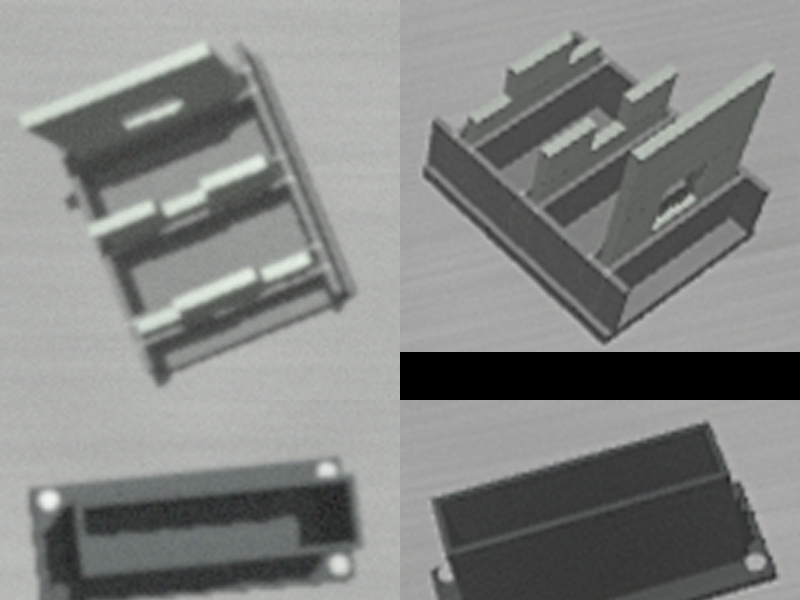

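The crops confirm the tall windowed plate and the dark pocket. Next I measure the plate's top face and the pocket rim.

```bash
cat > h.py <<'E'
import numpy as np, cv2
def ray(r,uv):
    K=r["mtx"];T=r["world_from_camera"]
    d=T[:3,:3]@np.linalg.inv(K)@np.array([uv[0],uv[1],1.]); return T[:3,3],d
def onz(r,uv,z):
    o,d=ray(r,uv); return o+d*(z-o[2])/d[2]
def tri(r1,p1,r2,p2):
    o1,d1=ray(r1,p1);o2,d2=ray(r2,p2)
    A=np.c_[d1,-d2];s=np.linalg.lstsq(A,o2-o1,rcond=None)[0]
    a=o1+s[0]*d1;b=o2+s[1]*d2
    return (a+b)/2,np.linalg.norm(a-b)
E
python3 - <<'E'
from station import cams
from h import *
t=cams.get_image("top");s=cams.get_image("scene")
np.save("pics/t.npy",t,allow_pickle=True);np.save("pics/s.npy",s,allow_pickle=True)
g=cv2.cvtColor(t["frame"],cv2.COLOR_RGB2GRAY)
big=cv2.resize(g,None,fx=4,fy=4,interpolation=cv2.INTER_CUBIC)
for th in (140,155,165):
    m=(big>th).astype(np.uint8); m[:, :85*4]=0; m[:145*4]=0; m[275*4:]=0; m[:,215*4:]=0
    n,l,st,c=cv2.connectedComponentsWithStats(m)
    for i in range(1,n):
        if st[i,4]>300:
            cn=np.argwhere(l==i)[:,::-1].astype(np.float32)
            r=cv2.minAreaRect(cn); b=(cv2.boxPoints(r)+.5)/4-.5
            w=np.array([onz(t,p,.152) for p in b])
            e=w[1:]-w[:-1]
            print(th,st[i,4],b.round(1).tolist(),'c',w.mean(0).round(4),[ (round(float(np.linalg.norm(x)),4),round(float(np.arctan2(x[1],x[0])),3)) for x in e[:2]])
def crop(f,x0,y0,w,h,k,nm):
    c=cv2.resize(f[y0:y0+h,x0:x0+w,::-1],None,fx=k,fy=k,interpolation=cv2.INTER_CUBIC)
    c=cv2.convertScaleAbs(c,alpha=1.8)
    for i in range(0,w,10): cv2.line(c,(i*k,0),(i*k,8 if i%50 else 16),(0,0,255),1); cv2.putText(c,str(x0+i),(i*k,26),0,.35,(0,0,255),1)
    for i in range(0,h,10): cv2.line(c,(0,i*k),(8,i*k),(0,0,255),1); cv2.putText(c,str(y0+i),(10,i*k),0,.35,(0,0,255),1)
    cv2.imwrite(nm,c)
crop(t["frame"],290,210,120,70,6,"pics/pt.png")
crop(s["frame"],140,160,120,80,6,"pics/ps.png")
E
```

```text
140 4149 [[90.4000015258789, 181.39999389648438], [150.8000030517578, 157.5], [152.60000610351562, 161.89999389648438], [92.0999984741211, 185.8000030517578]] c [0.6349 0.2319 0.152 ] [(0.1099, -1.165), (0.0083, -2.74)]
140 2044 [[136.8000030517578, 210.1999969482422], [168.1999969482422, 193.10000610351562], [171.0, 198.10000610351562], [139.60000610351562, 215.1999969482422]] c [0.5792 0.1747 0.152 ] [(0.0603, -1.046), (0.0101, -2.622)]
140 1159 [[112.9000015258789, 218.10000610351562], [133.1999969482422, 209.60000610351562], [134.6999969482422, 213.0], [114.30000305175781, 221.60000610351562]] c [0.5589 0.2248 0.152 ] [(0.0368, -1.15), (0.0065, -2.713)]
140 904 [[169.5, 231.89999389648438], [183.8000030517578, 226.3000030517578], [185.3000030517578, 230.0], [170.89999389648438, 235.60000610351562]] c [0.5337 0.1335 0.152 ] [(0.0259, -1.178), (0.0068, -2.742)]
140 2349 [[128.39999389648438, 248.39999389648438], [165.39999389648438, 230.1999969482422], [167.6999969482422, 234.89999389648438], [130.6999969482422, 253.0]] c [0.5151 0.1821 0.152 ] [(0.0686, -1.096), (0.0089, -2.66)]
1
[... 405 characters left out ...]
[(0.0344, -1.181), (0.0048, -2.75)]
155 364 [[118.0999984741211, 216.6999969482422], [132.60000610351562, 210.6999969482422], [133.39999389648438, 212.6999969482422], [119.0, 218.8000030517578]] c [0.5604 0.2215 0.152 ] [(0.0261, -1.149), (0.0038, -2.711)]
155 528 [[170.5, 232.39999389648438], [183.39999389648438, 227.1999969482422], [184.39999389648438, 229.60000610351562], [171.5, 234.8000030517578]] c [0.5336 0.1334 0.152 ] [(0.0234, -1.167), (0.0045, -2.731)]
155 943 [[141.60000610351562, 242.8000030517578], [165.6999969482422, 232.10000610351562], [166.8000030517578, 234.6999969482422], [142.8000030517578, 245.39999389648438]] c [0.52   0.1719 0.152 ] [(0.0438, -1.134), (0.005, -2.696)]
```

View pics/pt.png

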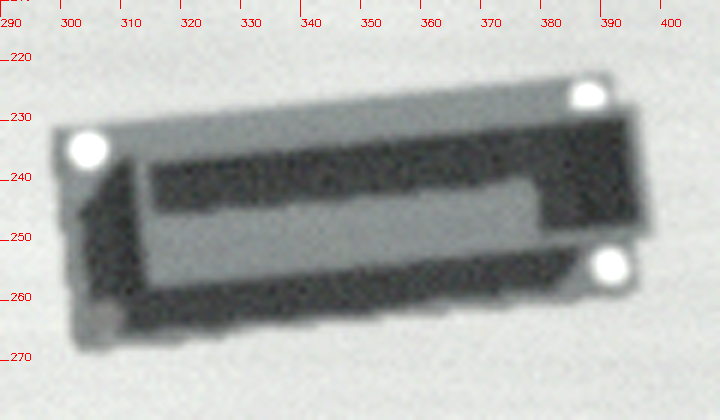

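View pics/ps.png

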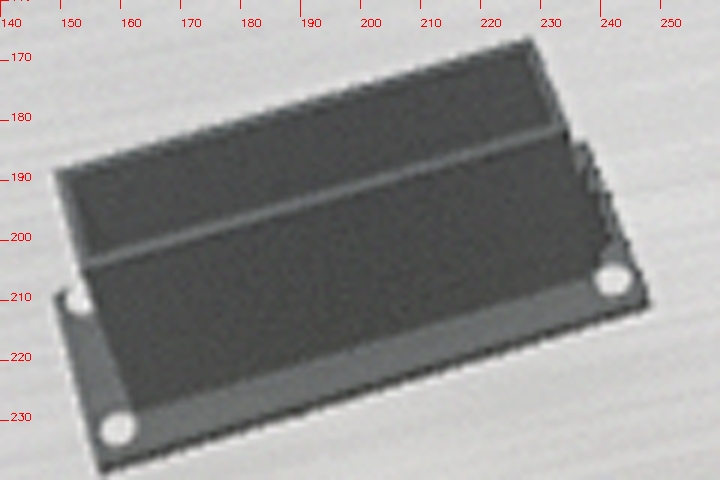

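Run:
```python
from h import *
t=np.load("pics/t.npy",allow_pickle=True).item();s=np.load("pics/s.npy",allow_pickle=True).item()
def q(r,P,z):
    w=np.array([onz(r,np.array(p)-.4,z) for p in P]); c=w.mean(0)
    e=np.roll(w,-1,0)-w
    print(c.round(4),np.linalg.norm(e,axis=1).round(4),np.arctan2(e[:,1],e[:,0]).round(3))
q(t,[(298.8,231.5),(391.5,222.5),(396.3,257.5),(302.5,268)],.006)
q(t,[(304.4,234.8),(387.8,226),(391.8,254.3),(307.7,263)],.007)
q(s,[(149.2,188.5),(229,166.5),(234.7,183),(154,205)],.086)
q(s,[(149.5,209),(237,183.5),(248,212),(156.5,238.5)],.006)
# tall top edge from scene
g=s["frame"]; c=cv2.resize(g[130:240,330:455,::-1],None,fx=6,fy=6,interpolation=cv2.INTER_CUBIC)
for i in range(0,125,10): cv2.putText(c,str(330+i),(i*6,10),0,.35,(0,0,255),1)
for i in range(0,110,10): cv2.putText(c,str(130+i),(0,i*6),0,.35,(0,0,255),1)
cv2.imwrite("pics/rs.png",cv2.convertScaleAbs(c[:600],alpha=1.5))
```

```text
[ 0.5224 -0.1832  0.006 ] [0.1899 0.0713 0.1908 0.0734] [-1.463 -3.026  1.69   0.103]
[ 0.5229 -0.1843  0.007 ] [0.1707 0.0576 0.1709 0.0568] [-1.455 -3.02   1.682  0.117]
[ 0.5232 -0.1862  0.086 ] [0.1574 0.0437 0.1551 0.0417] [ 1.675  0.073 -1.48  -3.014]
[ 0.5241 -0.1866  0.006 ] [0.1869 0.0789 0.1871 0.0755] [ 1.684  0.099 -1.476 -3.046]
```

View pics/rs.png

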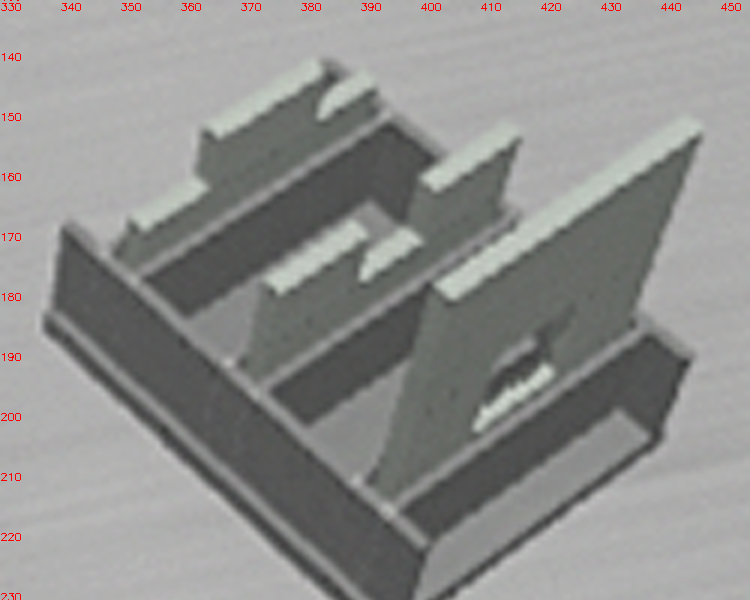

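Run:
```python
from h import *
from station import observe
from scipy.spatial.transform import Rotation as R
s=np.load("pics/s.npy",allow_pickle=True).item();t=np.load("pics/t.npy",allow_pickle=True).item()
w=np.array([onz(s,np.array(p)-.4,.152) for p in [(400.5,177),(443.3,149.8),(447,151.8),(404.5,180)]])
e=np.roll(w,-1,0)-w
print(w.mean(0),np.linalg.norm(e,axis=1),np.arctan2(e[:,1],e[:,0]))
for a,b in [((401-.4,177-.4),(90.6,181.6)),((404.5,180),(92.1,185.6)),((443,149.5),(150.8,157.7))]: print(tri(s,a,t,b))
for z in(.140,.152,.16): print(np.mean([onz(t,p,z) for p in [(90.4,181.4),(150.8,157.5),(152.6,161.9),(92.1,185.8)]],axis=0))
o=observe();q=o["orientation"];print(R.from_quat([q[1],q[2],q[3],q[0]]).as_matrix().round(4),o["tool_pos"],o["t"])
```

```text
[0.63325935 0.22660405 0.152     ] [0.10852382 0.00765632 0.10944105 0.00911113] [ 1.9554264   0.61904783 -1.17134245 -2.66097807]
(array([0.61437233, 0.24861271, 0.10862536]), np.float64(0.09548684911533656))
(array([0.61114318, 0.25728498, 0.08882544]), np.float64(0.08624000095585099))
(array([0.65775994, 0.19790228, 0.21948862]), np.float64(0.06292477183815331))
[0.63732707 0.23524426 0.14      ]
[0.6348715  0.23186016 0.152     ]
[0.63323445 0.2296041  0.16      ]
[[-9.742e-01  2.258e-01 -1.000e-04]
 [ 2.258e-01  9.742e-01 -6.000e-04]
 [ 0.000e+00 -6.000e-04 -1.000e+00]] [0.15242639 0.6574893  0.24995633] 0.25
```

Call:
send_rows([
  {"slide":[0,0,0],"rotation":[0,0,0.12],"jaw":1},
  {"slide":[0,0,0],"rotation":[0,0,0.12],"jaw":1},
  {"slide":[0,0,0],"rotation":[0,0,0.12],"jaw":1},
  {"slide":[0,0,0],"rotation":[0,0,0.12],"jaw":1},
  {"slide":[0,0,0],"rotation":[0,0,0.12],"jaw":1},
  {"slide":[0,0,0],"rotation":[0,0,0.12],"jaw":1},
  {"slide":[0,0,0],"rotation":[0,0,0.12],"jaw":1},
  {"slide":[0,0,0],"rotation":[0,0,0.1],"jaw":1},
])

```text
t: 1.05
tool_pos: [0.1524, 0.6572, 0.2487]
orientation: [0.0, 0.566, 0.824, -0.001]
wrist_force: [-0.6, 0.3, -1.1]
grip_width: 0.0856
```

```bash
cat >> h.py <<'E'
from scipy.spatial.transform import Rotation as R
def plan(o,target,ang):
    q=o["orientation"];M=R.from_quat([q[1],q[2],q[3],q[0]]).as_matrix()
    y=np.array([np.cos(ang),np.sin(ang),0]);z=np.array([0,0,-1.]);x=np.cross(y,z)
    G=np.c_[x,y,z]
    print("t",o["t"],"pos",o["tool_pos"].round(4),"q",o["q"].round(3),"F",o["wrist_force"].round(1),"w",round(o["grip_width"],4))
    print("tool y ang",np.arctan2(M[1,1],M[0,1]).round(4),"rotvec",R.from_matrix(M.T@G).as_rotvec().round(4))
    d=np.array(target)-o["tool_pos"]
    print("slide cm (now axes)",(100*M.T@d).round(2),"(final axes)",(100*G.T@d).round(2))
E
python3 -c "
from h import *;from station import observe
plan(observe(),[.634,.2295,.23],.403)"
```

```text
t 1.05 pos [0.1524 0.6572 0.2487] q [ 1.305  0.117  1.443 -0.     1.584  0.938] F [-0.6  0.3 -1.1] w 0.0856
tool y ang 0.3673 rotvec [-0.0015  0.002  -0.0357]
slide cm (now axes) [-57.21  29.59   1.94] (final axes) [-58.23  27.53   1.87]
```

Call:
send_rows([
  {"slide":[0,0,0],"rotation":[0,0,-0.036],"jaw":1},
  {"slide":[-3.9,1.8,0],"rotation":[0,0,0],"jaw":1},
  {"slide":[-3.9,1.8,0],"rotation":[0,0,0],"jaw":1},
  {"slide":[-3.9,1.8,0],"rotation":[0,0,0],"jaw":1},
  {"slide":[-3.9,1.8,0],"rotation":[0,0,0],"jaw":1},
  {"slide":[-3.9,1.8,0],"rotation":[0,0,0],"jaw":1},
  {"slide":[-3.9,1.8,0],"rotation":[0,0,0],"jaw":1},
  {"slide":[-3.9,1.8,0],"rotation":[0,0,0],"jaw":1},
  {"slide":[-3.9,1.8,0],"rotation":[0,0,0],"jaw":1},
  {"slide":[-3.9,1.8,0],"rotation":[0,0,0],"jaw":1},
  {"slide":[-3.9,1.8,0],"rotation":[0,0,0],"jaw":1},
  {"slide":[-3.9,1.8,0],"rotation":[0,0,0],"jaw":1},
  {"slide":[-3.9,1.8,0],"rotation":[0,0,0],"jaw":1},
  {"slide":[-3.9,1.8,0],"rotation":[0,0,0],"jaw":1},
  {"slide":[-3.9,1.8,0],"rotation":[0,0,0],"jaw":1},
])

```text
t: 2.55
tool_pos: [0.6098, 0.2391, 0.2482]
orientation: [0.0, 0.549, 0.836, -0.001]
wrist_force: [0.2, 0.8, -0.1]
grip_width: 0.0855
```

```bash
python3 -c "
from h import *;from station import observe,cams
r=cams.get_image('wrist');cv2.imwrite('pics/w1.png',r['frame'][:,:,::-1]);np.save('pics/w1.npy',r,allow_pickle=True)
plan(observe(),[.634,.2295,.23],.403)"
```

```text
t 2.6 pos [0.6134 0.235  0.2476] q [ 0.329  0.078  1.486 -0.004  1.578 -0.076] F [ 1.7 -5.3 -1.4] w 0.0851
tool y ang 0.4048 rotvec [-0.0016  0.0043  0.0018]
slide cm (now axes) [-1.31  1.68  1.76] (final axes) [-1.32  1.68  1.76]
```

View pics/w1.png

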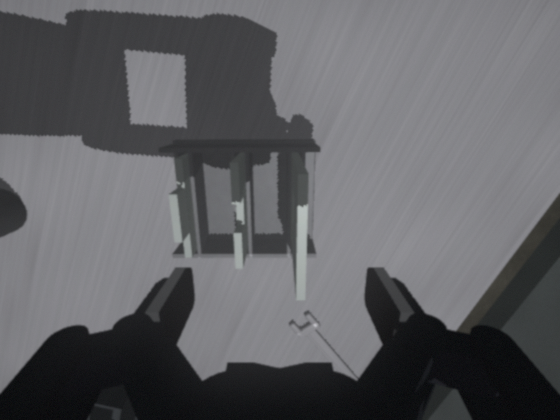

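The wrist view shows the tall plate's bright top edge running from (301,299) to (302,203). The low plates are at (239,235) and (178,220). I'll refine the position from this edge.

```bash
python3 -c "
from h import *
from station import observe
r=np.load('pics/w1.npy',allow_pickle=True).item()
g=cv2.cvtColor(r['frame'],cv2.COLOR_RGB2GRAY)
m=(g>130).astype(np.uint8);m[:,:285]=0;m[:,318:]=0;m[:170]=0;m[304:]=0
n,l,st,c=cv2.connectedComponentsWithStats(m)
for i in range(1,n):
  if st[i,4]>100:
    b=cv2.boxPoints(cv2.minAreaRect(np.argwhere(l==i)[:,::-1].astype(np.float32)));w=np.array([onz(r,p,.152) for p in b])
    e=w[1:]-w[:-1]
    print(st[i],b.round(1).tolist(),w.mean(0).round(4),np.linalg.norm(e,axis=1).round(4),np.arctan2(e[:,1],e[:,0]).round(3))
"
```

```text
[ 285  170   33  134 2274] [[285.0, 170.0], [317.0, 170.0], [317.0, 303.0], [285.0, 303.0]] [0.6336 0.2294 0.152 ] [0.0237 0.1158 0.0276] [ 0.408 -1.123 -2.733]
```

```bash
python3 -c "
from h import *
r=np.load('pics/w1.npy',allow_pickle=True).item()
f=r['frame'].astype(int)
for v in (200,230,260,285): print(v,[tuple(x) for x in f[v,293:312]][::2])
m=((f[...,1]-f[...,0]>6)&(f[...,1]>130)).astype(np.uint8);m[:,:285]=0;m[:,318:]=0;m[:170]=0;m[320:]=0
n,l,st,c=cv2.connectedComponentsWithStats(m)
for i in range(1,n):
  if st[i,4]>100:
    b=cv2.boxPoints(cv2.minAreaRect(np.argwhere(l==i)[:,::-1].astype(np.float32)));w=np.array([onz(r,p,.152) for p in b])
    e=w[1:]-w[:-1]
    print(st[i],b.round(1).tolist(),w.mean(0).round(4),np.linalg.norm(e,axis=1).round(4),np.arctan2(e[:,1],e[:,0]).round(3))
"
```

```text
200 [(np.int64(74), np.int64(77), np.int64(77)), (np.int64(69), np.int64(71), np.int64(73)), (np.int64(73), np.int64(75), np.int64(74)), (np.int64(80), np.int64(82), np.int64(82)), (np.int64(80), np.int64(82), np.int64(82)), (np.int64(79), np.int64(82), np.int64(81)), (np.int64(79), np.int64(83), np.int64(82)), (np.int64(94), np.int64(95), np.int64(96)), (np.int64(123), np.int64(124), np.int64(127)), (np.int64(125), np.int64(126), np.int64(128))]
230 [(np.int64(72), np.int64(75), np.int64(74)), (np.int64(79), np.int64(80), np.int64(81)), (np.int64(144), np.int64(150), np.int64(149)), (np.int64(175), np.int64(182), np.int64(180)), (np.int64(176), np.int64(182), np.int64(180)), (np.int64(176), np.int64(183), np.int64(181)), (np.int64(173), np.int64(180), np.int64(178)), (np.int64(142), np.int64(146), np.int64(146)), (np.int64(122), np.int64(123), np.int64(126)), (np.int64(119), np.int64(120), np.int64(124))]
260 [(np.int64(87), np.int64(89), np.int64(90)), (np.int64(87), np.int64(91), np.int64(91)), (np.int64(160), np.int64(165), np.int64(163)), (np.int64(168), np.int64(175), np.int64(
[... 219 characters left out ...]
(141), np.int64(145)), (np.int64(140), np.int64(139), np.int64(144))]
285 [(np.int64(131), np.int64(132), np.int64(136)), (np.int64(110), np.int64(114), np.int64(114)), (np.int64(157), np.int64(163), np.int64(160)), (np.int64(162), np.int64(169), np.int64(166)), (np.int64(161), np.int64(168), np.int64(164)), (np.int64(161), np.int64(168), np.int64(165)), (np.int64(151), np.int64(155), np.int64(155)), (np.int64(135), np.int64(136), np.int64(138)), (np.int64(136), np.int64(137), np.int64(141)), (np.int64(137), np.int64(137), np.int64(141))]
[297 206  10  66 387] [[297.0, 206.0], [306.0, 206.0], [306.0, 271.0], [297.0, 271.0]] [0.6333 0.231  0.152 ] [0.0069 0.0566 0.0075] [ 0.408 -1.135 -2.733]
```

```bash
python3 -c "
from h import *
r=np.load('pics/w1.npy',allow_pickle=True).item()
a=onz(r,(302.3,230),.152);b=onz(r,(301,285),.152);e=b-a
print(a,b,np.arctan2(e[1],e[0])+np.pi/2)
for v in (178,204): print(v,onz(r,(303,v),.152))
print(onz(r,(301,299),.152))
c=cv2.resize(r['frame'][160:310,250:350,::-1],None,fx=4,fy=4);cv2.imwrite('pics/w1c.png',c)
"
```

```text
[0.63034188 0.23884149 0.152     ] [0.65027238 0.19298494 0.152     ] 0.40999651508750845
178 [0.61329574 0.27706909 0.152     ]
204 [0.6218217  0.25860983 0.152     ]
[0.65603747 0.18043374 0.152     ]
```

View pics/w1c.png

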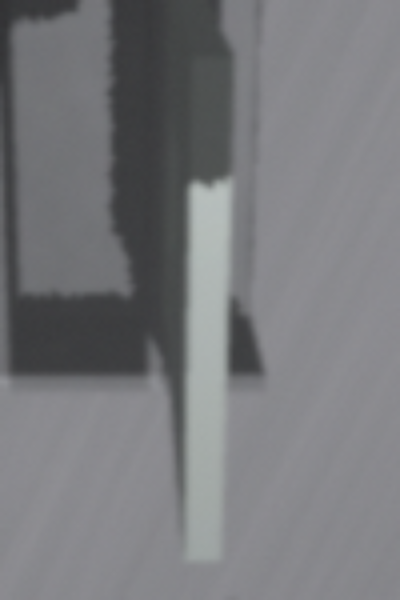

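The plate's top edge runs from row 172 to row 300, part of it in shadow. Its centre comes out at (0.634,0.230), which agrees with the other two views.

Call:
send_rows([
  {"slide":[-0.7,0.9,0],"rotation":[0,0,0],"jaw":1},
  {"slide":[-0.5,0.8,1],"rotation":[0,0,0],"jaw":1},
  {"slide":[0,0,2],"rotation":[0,0,0],"jaw":1},
  {"slide":[0,0,2],"rotation":[0,0,0],"jaw":1},
  {"slide":[0,0,0],"rotation":[0,0,0],"jaw":1},
  {"slide":[0,0,0],"rotation":[0,0,0],"jaw":1},
])

```text
t: 3.2
tool_pos: [0.636, 0.2309, 0.1935]
orientation: [0.001, 0.551, 0.835, -0.002]
wrist_force: [-0.0, -0.0, 0.8]
grip_width: 0.0855
```

```bash
python3 -c "
from h import *;from station import observe,cams
plan(observe(),[.634,.230,.142],.408)"
```

```text
t 3.2 pos [0.636  0.2309 0.1935] q [ 0.312  0.141  1.506 -0.004  1.497 -0.092] F [-0.  -0.   0.8] w 0.0855
tool y ang 0.4045 rotvec [-0.003   0.0037 -0.0035]
slide cm (now axes) [ 0.01 -0.2   5.15] (final axes) [-0.01 -0.22  5.15]
```

Call:
send_rows([
  {"slide":[0,-0.2,1],"rotation":[-0.003,0.004,-0.003],"jaw":0.7},
  {"slide":[0,0,1.3],"rotation":[0,0,0],"jaw":0.6},
  {"slide":[0,0,1.3],"rotation":[0,0,0],"jaw":0.6},
  {"slide":[0,0,1.2],"rotation":[0,0,0],"jaw":0.6},
  {"slide":[0,0,0.4],"rotation":[0,0,0],"jaw":0.6},
  {"slide":[0,0,0],"rotation":[0,0,0],"jaw":0.6},
])

```text
t: 3.8
tool_pos: [0.6338, 0.2313, 0.1384]
orientation: [0.0, 0.549, 0.836, 0.001]
wrist_force: [-0.9, -0.1, -0.4]
grip_width: 0.0515
```

```bash
python3 -c "
from h import *;from station import observe,cams
r=cams.get_image('wrist');cv2.imwrite('pics/w2.png',r['frame'][:,:,::-1])
plan(observe(),[.634,.230,.142],.408)"
```

```text
t 3.85 pos [0.6338 0.2313 0.1387] q [ 3.120e-01  1.640e-01  1.571e+00  1.000e-03  1.405e+00 -9.800e-02] F [-0.2 -0.3 -0.2] w 0.0516
tool y ang 0.4092 rotvec [ 0.002  -0.0007  0.0012]
slide cm (now axes) [-0.12 -0.03 -0.33] (final axes) [-0.12 -0.03 -0.33]
```

View pics/w2.png

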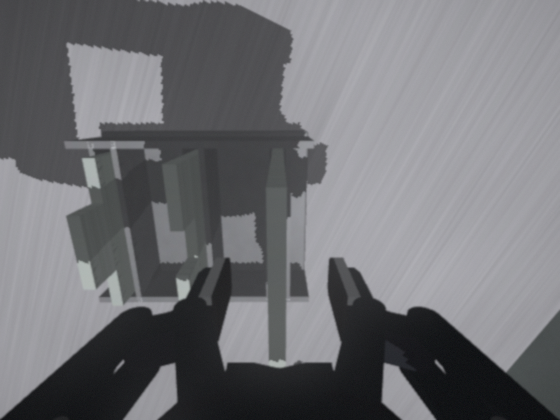

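The plate's top edge (column 277) sits centred between the pads (columns 222 and 338). I close the jaws now.

Call:
send_rows([
  {"slide":[0,0,0],"rotation":[0,0,0],"jaw":0.2},
  {"slide":[0,0,0],"rotation":[0,0,0],"jaw":0.1},
  {"slide":[0,0,0],"rotation":[0,0,0],"jaw":0},
  {"slide":[0,0,0],"rotation":[0,0,0],"jaw":0},
  {"slide":[0,0,0],"rotation":[0,0,0],"jaw":0},
  {"slide":[0,0,0],"rotation":[0,0,0],"jaw":0},
  {"slide":[0,0,0],"rotation":[0,0,0],"jaw":0},
])

```text
t: 4.55
tool_pos: [0.6342, 0.2313, 0.1402]
orientation: [0.001, 0.549, 0.836, 0.002]
wrist_force: [-1.3, -0.0, -1.4]
grip_width: 0.0071
```

```bash
python3 -c "
from h import *;from station import observe,cams
plan(observe(),[.634,.230,.26],.408)"
```

```text
t 4.55 pos [0.6342 0.2313 0.1402] q [ 3.120e-01  1.630e-01  1.570e+00  1.000e-03  1.406e+00 -9.800e-02] F [-1.3 -0.  -1.4] w 0.0071
tool y ang 0.4092 rotvec [ 0.0035 -0.0005  0.0012]
slide cm (now axes) [ -0.1   -0.03 -11.98] (final axes) [ -0.11  -0.07 -11.98]
```

Call:
send_rows([
  {"slide":[0,0,-0.5],"rotation":[0,0,0],"jaw":0},
  {"slide":[0,0,-1],"rotation":[0,0,0],"jaw":0},
  {"slide":[0,0,-1],"rotation":[0,0,0],"jaw":0},
])

```text
t: 4.85
tool_pos: [0.6336, 0.2311, 0.1652]
orientation: [-0.0, 0.549, 0.836, 0.001]
wrist_force: [-0.1, -0.0, -3.8]
grip_width: 0.0071
```

Call:
send_rows([
  {"slide":[0,0,-1.5],"rotation":[0,0,0],"jaw":0},
  {"slide":[0,0,-1.5],"rotation":[0,0,0],"jaw":0},
  {"slide":[0,0,-1.5],"rotation":[0,0,0],"jaw":0},
  {"slide":[0,0,-1.5],"rotation":[0,0,0],"jaw":0},
  {"slide":[0,0,-1.5],"rotation":[0,0,0],"jaw":0},
  {"slide":[0,0,-1.5],"rotation":[0,0,0],"jaw":0},
  {"slide":[0,0,-1],"rotation":[0,0,0],"jaw":0},
  {"slide":[0,0,0],"rotation":[0,0,0],"jaw":0},
])

```text
t: 5.65
tool_pos: [0.634, 0.2311, 0.2792]
orientation: [0.002, 0.549, 0.836, 0.003]
wrist_force: [0.3, 0.4, -3.4]
grip_width: 0.007
```

```bash
python3 -c "
from h import *;from station import observe,cams
r=cams.get_image('scene');cv2.imwrite('pics/s2.png',r['frame'][:,:,::-1])
plan(observe(),[.523,-.185,.27],.107)"
```

```text
t 5.7 pos [0.6339 0.2311 0.2782] q [ 3.110e-01  1.060e-01  1.408e+00  1.000e-03  1.622e+00 -9.800e-02] F [-0.6  0.7 -3.4] w 0.0068
tool y ang 0.4091 rotvec [ 0.0061 -0.0011  0.3021]
slide cm (now axes) [-33.76 -26.73   0.65] (final axes) [-40.18 -15.47   0.82]
```

View pics/s2.png

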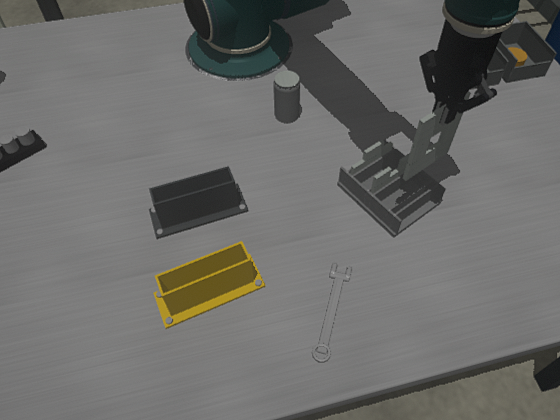

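The plate is lifted clear at scene (432,145), and both low plates are still in the rack. I move it across now.

Call:
send_rows([
  {"slide":[0,0,0],"rotation":[0.003,0,0.08],"jaw":0},
  {"slide":[0,0,0],"rotation":[0.003,0,0.08],"jaw":0},
  {"slide":[0,0,0],"rotation":[0,0,0.08],"jaw":0},
  {"slide":[0,0,0],"rotation":[0,0,0.06],"jaw":0},
  {"slide":[-1,-0.4,0],"rotation":[0,0,0],"jaw":0},
  {"slide":[-2,-0.8,0],"rotation":[0,0,0],"jaw":0},
  {"slide":[-2.5,-1,0],"rotation":[0,0,0],"jaw":0},
  {"slide":[-2.5,-1,0],"rotation":[0,0,0],"jaw":0},
  {"slide":[-2.5,-1,0],"rotation":[0,0,0],"jaw":0},
  {"slide":[-2.5,-1,0],"rotation":[0,0,0],"jaw":0},
  {"slide":[-2.5,-1,0],"rotation":[0,0,0],"jaw":0},
  {"slide":[-2.5,-1,0],"rotation":[0,0,0],"jaw":0},
  {"slide":[-2.5,-1,0],"rotation":[0,0,0],"jaw":0},
  {"slide":[-2.5,-1,0],"rotation":[0,0,0],"jaw":0},
  {"slide":[-2.5,-1,0],"rotation":[0,0,0],"jaw":0},
  {"slide":[-2.5,-1,0],"rotation":[0,0,0],"jaw":0},
  {"slide":[-2.5,-1,0],"rotation":[0,0,0],"jaw":0},
  {"slide":[-2,-0.8,0],"rotation":[0,0,0],"jaw":0},
  {"slide":[-1,-0.4,0],"rotation":[0,0,0],"jaw":0},
  {"slide":[0,0,0],"rotation":[0,0,0],"jaw":0},
])

```text
t: 7.7
tool_pos: [0.5175, -0.1469, 0.2694]
orientation: [-0.003, 0.664, 0.748, -0.006]
wrist_force: [0.5, 0.5, -3.0]
grip_width: 0.0072
```

```bash
python3 -c "
from h import *;from station import observe,cams
plan(observe(),[.523,-.185,.25],.107)"
```

```text
t 7.7 pos [ 0.5175 -0.1469  0.2694] q [-0.319 -0.183  1.702 -0.01   1.632 -0.438] F [ 0.5  0.5 -3. ] w 0.0072
tool y ang 0.1183 rotvec [-0.0131  0.0046  0.0114]
slide cm (now axes) [-3.84  0.12  1.95] (final axes) [-3.85  0.14  1.94]
```

Call:
send_rows([
  {"slide":[-1.3,0,0.2],"rotation":[-0.006,0.002,0.006],"jaw":0},
  {"slide":[-1.3,0,0.2],"rotation":[-0.006,0.002,0.005],"jaw":0},
  {"slide":[-1.2,0.1,0.2],"rotation":[0,0,0],"jaw":0},
  {"slide":[0,0,0],"rotation":[0,0,0],"jaw":0},
  {"slide":[0,0,0],"rotation":[0,0,0],"jaw":0},
])

```text
t: 8.2
tool_pos: [0.5231, -0.1867, 0.2623]
orientation: [-0.0, 0.668, 0.745, -0.0]
wrist_force: [0.5, -0.2, -2.2]
grip_width: 0.0071
```

```bash
python3 -c "
from h import *;from station import observe,cams
for n in ('scene','wrist','top'):
  r=cams.get_image(n);np.save('pics/%s3.npy'%n,r,allow_pickle=True);cv2.imwrite('pics/%s3.png'%n,r['frame'][:,:,::-1])
plan(observe(),[.523,-.185,.25],.107)
s=cv2.imread('pics/scene3.png')[60:250,120:290];t=cv2.imread('pics/wrist3.png')
cv2.imwrite('pics/c3.png',np.hstack([cv2.resize(s,(400,447)),cv2.resize(t,(400,447))]))"
```

```text
t 8.35 pos [ 0.5231 -0.1862  0.2625] q [-0.388 -0.149  1.684  0.     1.607 -0.497] F [ 0.3 -1.2 -2.5] w 0.0072
tool y ang 0.1094 rotvec [-0.0003 -0.0003  0.0024]
slide cm (now axes) [0.12 0.01 1.25] (final axes) [0.12 0.01 1.25]
```

View pics/c3.png

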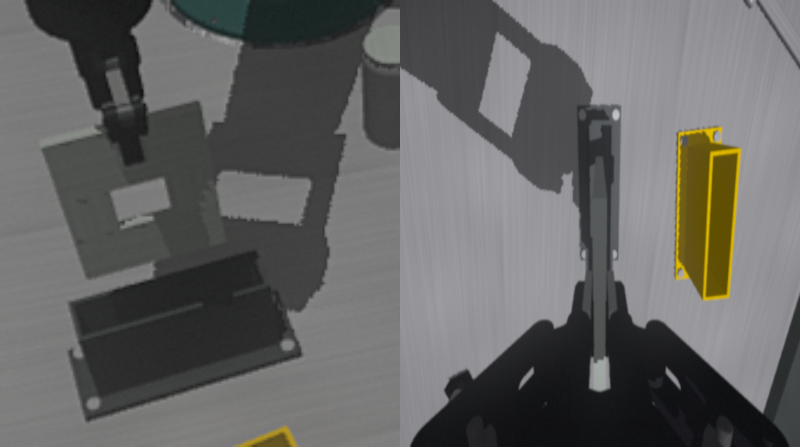

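```bash
python3 -c "
from h import *
r=np.load('pics/scene3.npy',allow_pickle=True).item()
a=onz(r,(157,177.7),.1345);b=onz(r,(216.2,163.7),.1345);print(a,b,(a+b)/2,np.linalg.norm(a-b))
a=onz(r,(120+42/2.353,60+147/2.353),.2745);b=onz(r,(120+195/2.353,60+102/2.353),.2745);print(a,b,(a+b)/2,np.linalg.norm(a-b))
w=np.load('pics/wrist3.npy',allow_pickle=True).item()
k=560/400.;kk=420/447.
P=[((582-400)*k,115*kk),((615-400)*k,115*kk),((613-400)*k,255*kk),((584-400)*k,255*kk)]
c=np.array([onz(w,p,.007) for p in P]);print('screws wrist',c.round(4),c.mean(0))
"
```

```text
[ 0.53084734 -0.24255665  0.1345    ] [ 0.52448643 -0.13378969  0.1345    ] [ 0.52766689 -0.18817317  0.1345    ] 0.10895279563353431
[ 0.53368985 -0.24222639  0.2745    ] [ 0.51563182 -0.13710622  0.2745    ] [ 0.52466084 -0.18966631  0.2745    ] 0.10665993966897011
screws wrist [[ 0.4851 -0.1044  0.007 ]
 [ 0.5403 -0.0983  0.007 ]
 [ 0.559  -0.269   0.007 ]
 [ 0.5033 -0.2752  0.007 ]] [ 0.52193895 -0.18672636  0.007     ]
```

The wrist view gives the pocket centre as (0.522,-0.187) with its short axis at 0.106 rad. The plate is over it within 2 mm, so I lower it.

Call:
send_rows([
  {"slide":[0,0,1],"rotation":[0,0,0],"jaw":0},
  {"slide":[0,0,1],"rotation":[0,0,0],"jaw":0},
  {"slide":[0,0,1],"rotation":[0,0,0],"jaw":0},
  {"slide":[0,0,1],"rotation":[0,0,0],"jaw":0},
  {"slide":[0,0,1],"rotation":[0,0,0],"jaw":0},
  {"slide":[0,0,1],"rotation":[0,0,0],"jaw":0},
  {"slide":[0,0,1],"rotation":[0,0,0],"jaw":0},
])

```text
t: 9.05
tool_pos: [0.5231, -0.1851, 0.1867]
orientation: [-0.0, 0.667, 0.745, 0.0]
wrist_force: [-0.4, 0.3, -2.8]
grip_width: 0.0074
```

```bash
python3 -c "
from h import *;from station import observe,cams
r=cams.get_image('scene');cv2.imwrite('pics/s4.png',cv2.resize(r['frame'][60:250,120:290,::-1],None,fx=3,fy=3))
plan(observe(),[.523,-.186,.134],.107)"
```

```text
t 9.1 pos [ 0.5225 -0.1849  0.1847] q [-0.386 -0.122  1.785  0.     1.48  -0.497] F [-1.4  0.7 -6.5] w 0.0073
tool y ang 0.111 rotvec [-0.0019 -0.0013  0.004 ]
slide cm (now axes) [-0.12  0.04  5.07] (final axes) [-0.12  0.03  5.07]
```

View pics/s4.png

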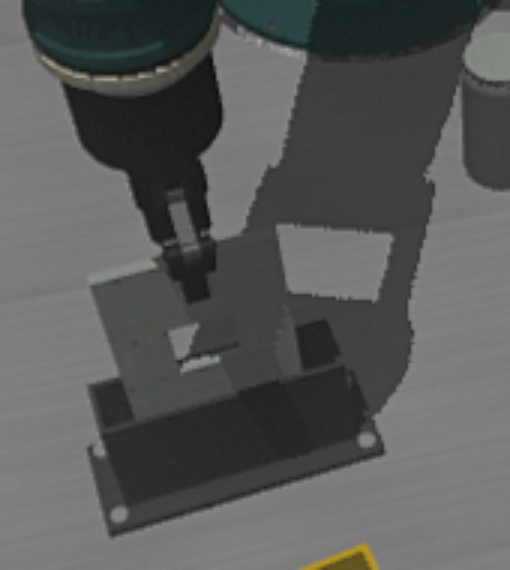

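The plate has entered the pocket between the walls: its face vanishes behind the front rim at crop (135,420) to (300,370). I keep lowering, more slowly.

Call:
send_rows([
  {"slide":[0,0,1],"rotation":[0,0,0.004],"jaw":0},
  {"slide":[0,0,1],"rotation":[0,0,0],"jaw":0},
  {"slide":[0,0,1],"rotation":[0,0,0],"jaw":0},
  {"slide":[0,0,0.8],"rotation":[0,0,0],"jaw":0},
  {"slide":[0,0,0.4],"rotation":[0,0,0],"jaw":0},
  {"slide":[0,0,0.2],"rotation":[0,0,0],"jaw":0},
])

```text
t: 9.7
tool_pos: [0.5224, -0.1849, 0.1366]
orientation: [-0.001, 0.668, 0.744, -0.0]
wrist_force: [0.1, -0.3, -2.1]
grip_width: 0.0073
```

Call:
send_rows([
  {"slide":[0,0,0.15],"rotation":[0,0,0],"jaw":0},
  {"slide":[0,0,0.15],"rotation":[0,0,0],"jaw":0},
])

```text
t: 9.9
tool_pos: [0.5228, -0.1849, 0.1342]
orientation: [-0.001, 0.668, 0.744, 0.0]
wrist_force: [-1.7, 3.5, 11.7]
grip_width: 0.0069
```

It touches the floor, with a +12 N reading. I release gently.

Call:
send_rows([
  {"slide":[0,0,0],"rotation":[0,0,0],"jaw":0.1},
  {"slide":[0,0,0],"rotation":[0,0,0],"jaw":0.15},
  {"slide":[0,0,0],"rotation":[0,0,0],"jaw":0.2},
  {"slide":[0,0,0],"rotation":[0,0,0],"jaw":0.3},
  {"slide":[0,0,0],"rotation":[0,0,0],"jaw":0.4},
  {"slide":[0,0,0],"rotation":[0,0,0],"jaw":0.4},
])

```text
t: 10.5
tool_pos: [0.5237, -0.1853, 0.1363]
orientation: [0.001, 0.668, 0.744, 0.001]
wrist_force: [-0.2, 0.3, -0.2]
grip_width: 0.0341
```

```bash
python3 -c "
from h import *;from station import observe,cams
r=cams.get_image('wrist');t=cv2.resize(r['frame'][:,:,::-1],(400,300))
r=cams.get_image('scene');s=cv2.resize(r['frame'][60:250,120:290,::-1],(400,447))
o=np.zeros((447,800,3),np.uint8);o[:,:400]=s;o[:300,400:]=t;cv2.imwrite('pics/c5.png',o)
plan(observe(),[.523,-.186,.25],.107)"
```

```text
t 10.6 pos [ 0.5237 -0.1853  0.1363] q [-0.386 -0.092  1.838  0.     1.393 -0.493] F [-0.8 -0.2 -0.6] w 0.0337
tool y ang 0.1066 rotvec [ 0.0021  0.0007 -0.0004]
slide cm (now axes) [ -0.07  -0.05 -11.37] (final axes) [ -0.06  -0.08 -11.37]
```

View pics/c5.png

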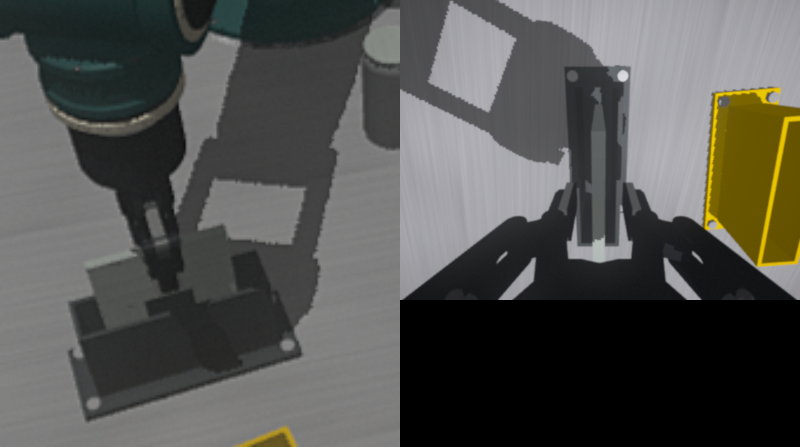

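The plate stands upright and free at (598,185) in the wrist half of the picture, with a gap to both pads. I'll open further and retreat straight up.

Call:
send_rows([
  {"slide":[0,0,0],"rotation":[0,0,0],"jaw":0.7},
  {"slide":[0,0,0],"rotation":[0,0,0],"jaw":0.7},
  {"slide":[0,0,-1],"rotation":[0,0,0],"jaw":0.7},
  {"slide":[0,0,-2],"rotation":[0,0,0],"jaw":0.7},
  {"slide":[0,0,-2],"rotation":[0,0,0],"jaw":0.7},
  {"slide":[0,0,-2],"rotation":[0,0,0],"jaw":0.7},
  {"slide":[0,0,-3],"rotation":[0,0,0],"jaw":0.7},
  {"slide":[0,0,-3],"rotation":[0,0,0],"jaw":0.7},
  {"slide":[0,0,0],"rotation":[0,0,0],"jaw":0.7},
  {"slide":[0,0,0],"rotation":[0,0,0],"jaw":0.7},
])

```text
t: 11.6
tool_pos: [0.5229, -0.185, 0.2758]
orientation: [0.001, 0.668, 0.744, 0.001]
wrist_force: [-0.5, -0.4, -1.1]
grip_width: 0.0596
```

```bash
python3 -c "
from h import *;from station import observe,cams
r=cams.get_image('wrist');t=cv2.resize(r['frame'][:,:,::-1],(400,300))
r=cams.get_image('scene');s=cv2.resize(r['frame'][60:250,120:290,::-1],(400,447));s2=cv2.resize(r['frame'][130:240,330:455,::-1],(340,300))
o=np.zeros((600,800,3),np.uint8);o[:447,:400]=s;o[:300,400:]=t;o[300:,400:740]=s2;cv2.imwrite('pics/c6.png',o)
plan(observe(),[.523,-.186,.25],.107)"
```

```text
t 11.7 pos [ 0.5228 -0.185   0.2753] q [-0.386 -0.154  1.668  0.     1.625 -0.493] F [ 0.4 -1.2 -0.5] w 0.0596
tool y ang 0.1066 rotvec [ 0.0027  0.0009 -0.0004]
slide cm (now axes) [-0.1   0.    2.53] (final axes) [-0.1   0.01  2.53]
```

View pics/c6.png

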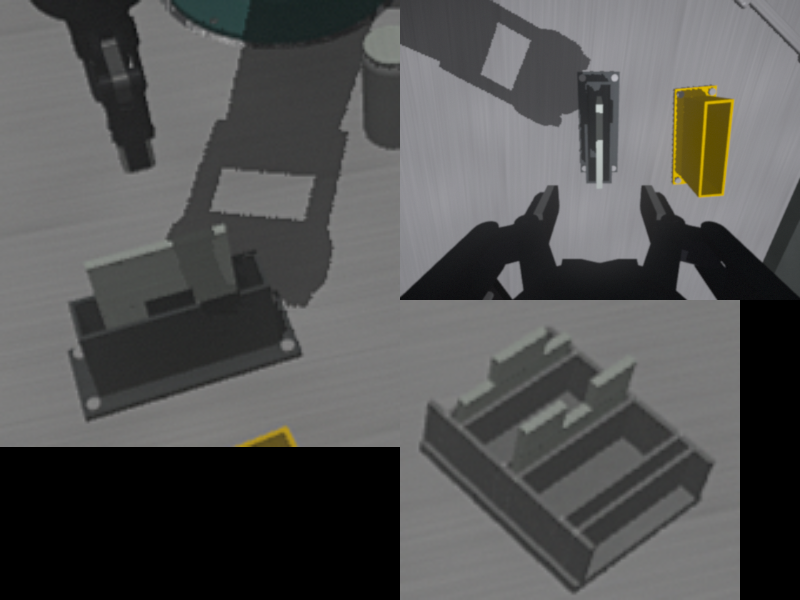

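The plate stands upright in the dark pocket, with its top edge at crop (87,265) to (222,230). Both low plates are unmoved in the rack and the gripper is clear. One numeric check, then I hand in.

```bash
python3 -c "
from h import *
from station import order,observe
s=np.load('pics/s.npy',allow_pickle=True).item()
a=onz(s,(120+87/2.353,60+266/2.353),.146);b=onz(s,(120+224/2.353,60+228/2.353),.146);print(a,b,(a+b)/2,np.linalg.norm(a-b))
print(order.job_done(),observe()['t'])"
```

```text
[ 0.53012772 -0.24004194  0.146     ] [ 0.51796909 -0.13316695  0.146     ] [ 0.5240484  -0.18660444  0.146     ] 0.1075643828679381
the job is handed in; nothing more can be done
the job is handed in; nothing more can be done
```

I gripped the tall windowed plate at its top edge and drew it straight up out of its slot. I turned it about 0.3 rad, lowered it into the dark steel pocket until it touched the floor (about 12 N), let go and backed straight up. The job was handed in at about 11.7 s.

**Last checks:**
- **Tall plate:** the last pictures show it standing upright in the pocket. Assuming it is on the floor, the scene view puts its top-edge centre at (0.524, -0.187), about 2 mm from the pocket centre I measured at (0.523, -0.186). Its measured width was 107.6 mm against the true 110 mm.
- **Low plates and gripper:** both low plates look unmoved in their slots, judged by eye only. The gripper was open and well above the plate.
- **Disagreement:** the top and scene cameras differed by 3 to 5 mm, mostly in y. The wrist view agreed with their average, and no check failed.

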